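Half light for the amber bottle

ROBOT

A 6-joint arm with a two-finger parallel gripper is mounted at the origin on the work surface. World frame = base frame: x ahead of the robot, y to its left, z up, the work surface at z = 0. Lengths are in m, angles in degrees, forces in N, time in s.
With the tool pointing down it reaches from about 0.35 to 0.875 m from the base axis. Payload 4.2 kg.
Tool frame: the origin (TCP) lies on the centre line of the jaws, within the pads' length; the fingertips stand 19 mm ahead of it and the grasp point (between the pads) is the TCP; x points along the fingers, y is the direction in which the jaws open and shut, and the axes are right-handed (so a half turn about x gives the same grasp; the last joint's range is limited). The gripper opens to 87 mm and grips with 3 to 60 N. Pads are 19 mm wide; open, the fingers measure 117 mm over their backs; the gripper's body (75 mm by 190 mm) begins 51 mm behind the grasp point.
Start: joints at [84.259, 22.042, 0.453, 0, -68.411, -14.817], TCP at [0.219, 0.585, 0.242] pointing down, gripper open.
Joint ranges: [-179.83, 179.83], [-69.29, 118.12], [-61.27, 80.66], [-181.25, 117.63], [-171.15, -9.14], [-177.46, 177.46]. Speed limits (degrees/s): [159.86, 159.86, 180, 180, 180, 180].

INTERFACE

Orientations are given as a 3x3 rotation matrix whose columns are the frame's x, y, z axes.
In Python, from station import r, viewer, job, spotter gives the robot as it stands.
- The arm moves only by the tool play_rows, never from a script. Its argument "commands" is a list of rows, each an object of numbers: "fingers": the gripper command: -1 is fully open, 1 is shut, values between are in proportion; "tx", "ty", "tz": the shift along the tool's x, y, z normalised to -1 to 1, where 1 is 750 mm; "ax", "ay", "az": the turn, a rotation vector about the tool's x, y, z normalised to -1 to 1, where 1 is pi rad. In form: [{"fingers": .., "tx": .., "ty": .., "tz": .., "ax": .., "ay": .., "az": ..}, ...]. A call has 1 to 5 rows; each row is the pose to reach, as a shift and turn from the pose commanded when the call began, along the tool's axes at that moment, turning the shorter way round; what a row does not reach only later rows make up. A row lasts 1/12 s, in which the tool goes at most 41.7 mm and 7.16 degrees, less where a joint would pass 70% of its speed; a pose out of reach is approached as far as the arm can. A call with a number of a shift or a turn outside -1 to 1 is refused whole. A call with a gripper value outside its range is refused whole. The fingers move at their own pace and stop on an object; the grip force is fixed at half the most. Time passes only in rows, so rows that repeat a pose let the fingers close. It gives the time, the measured TCP pose, the force and the opening at its end, in the units of the state.
- r.sense(): the state, without advancing time (a new reading comes with each control period).
- viewer.capture(name): name is "scene" or "top" or "wrist"; returns a dict with "image" (400x640x3 uint8, red, green, blue), "fx", "fy", "cx", "cy" (pixels), "R" (3x3) and "t" (3): a world point X has camera coordinates R X + t; the wrist camera has in their place "mount" (4x4, takes a point from camera to tool coordinates, whose origin is the TCP and whose axes are the tool frame's). Camera axes: x right, y down, z forward; pixel columns grow to the right and rows downward; lengths in m; the calibration is good to about 2 mm. The wrist camera is an equidistant fisheye: a pixel r from the principal point sees the ray r / f radians off the axis. A picture is of the moment at which its call begins: read the wrist's pose just before it. There is no depth.
- job.finish_job(): hands the job in, once; it reports no verdict.
Trained networks look in a picture, given as the dict that the camera call returned (one of the last four; its "shot" number tells which), for a name from the list of things; names that differ only in an ending like _2 or _b are one class to them, and where a whole thing is asked for, a point or a joint stands for the part that bears it (a point fixed in the world has none). Each returns a list of dicts, best first, with "score" (0 to 1); they miss things now and then, are a little off and sometimes report something else, mostly with a low value. They report only what shows in the picture. A call takes as long as a camera call.
- spotter.find_in(name, picture): "uv" ([column, row] in pixels, amid what is visible of it).
- spotter.silhouettes(name, picture): "region" (400x640 bool, what is visible of it) and "uv" ([column, row] in pixels, amid what is visible of it).
The state is a dict: "time_s": time; "joints": joint angles; "joint_velocities": joint speeds; "effort": joint torques, N m; "tcp_pos": TCP position; "ee_rot": TCP orientation; "wrist_force": force on the tool from outside, world axes, zero at the start; "moment": the same for the moment, N m; "gripper_width": opening from 0.0 (shut) to 1.0 (fully open).
Only numpy, scipy, OpenCV 4.12 (cv2) and the standard library are available. Lean on these libraries where they do the work, as an engineer would, in place of code of your own. Each camera call takes 0.05 s, during which the arm holds its last target. There are 200 camera calls.

TASK

Push the light box's shutter on in its opening direction until it clicks into its next stop (half open), without running past that stop. Then lift the black screw-capped bottle out of the tilted carton and stand it upright and gently in the middle of the light box's glass pane. Leave the ball-stoppered bottles in the carton and everything else where it is.

Things in the scene. Friction and masses are not known exactly. Their poses are not given: they have to be found in the camera images.
- lightbox: grey sheet-metal inspection light box, fixed, 190 mm (its x) by 310 mm (its y) by 70 mm tall, left or right of the robot's middle. Origin: centre of its underside, z up. Its flat top deck, 70 mm up, carries a glass pane, 95 by 95 mm, flush with it. A dark shutter plate slides below the pane along the box's y; +y opens it
- tab (a point): top centre of the shutter's push tab, an upright aluminium plate over the deck on the robot's side: 60 mm wide along the box's x, 12 mm thick along its y, from 4 to 50 mm above the deck, at -50 mm of the box's x. It starts between the shut and half-open stops. Along the box's y this point is nominally at -50 mm shut, -6 mm half open, +38 mm fully open
- shutter: the sliding shutter (steel plate 106 mm long, with tab and pin), about 3 N of friction. Its comb of stops is clamped out of sight, shifted by up to 10 mm either way along y (all stops together, new each time): the stop must be felt. Over the last 4 mm or so the pin snaps it in; then it holds until pushed with about 10 N. Axes as the light box; origin moves with it, at the box's when shut
- pin (a joint): height in m of the shutter's spring index pin (brass head 16 mm across, 28 mm to the tab's +y side, its top under 20 mm above the deck): about 0.0055 while it rides on the comb between stops, 0 when it has dropped into a stop
- glass (a point): centre of the glass pane's top face, level with the deck, 70 mm above the table and 30 mm to the box's +x from the box's centre; axes as the light box
- carton: brown carton fixed in a wooden cradle, its depth axis leaning 0.42 rad from vertical to its -x (robot). 148 mm by 196 mm (its y), 140 mm deep along that axis, walls 4 mm; dividers reach 116 mm and make 2 x 2 cells of 68 by 92 mm (y). Origin: on the table under the cradle, z vertical; the carton's underside centre is 30 mm to its +x and 42 mm up
- bottle: the bottle to inspect: round amber body 58 mm across, black cylindrical cap 34 mm across from 115 to 145 mm above the base (its top), 0.15 to 0.31 kg. Origin: centre of its base, z along its axis to the cap. It starts in the left or right cell of the row nearer the robot, leaning with the carton (0.42 rad), cap top about 10 mm past the carton's rim
- stoppered0: another bottle of the carton: same amber body, but a round clear ball stopper (26 mm) for a top, 143 mm tall over all. Leave it in its cell. Origin: centre of its base, z along its axis
- stoppered1: another bottle of the carton: same amber body, but a round clear ball stopper (26 mm) for a top, 143 mm tall over all. Leave it in its cell. Origin: centre of its base, z along its axis
- stoppered2: another bottle of the carton: same amber body, but a round clear ball stopper (26 mm) for a top, 143 mm tall over all. Leave it in its cell. Origin: centre of its base, z along its axis
- loupe: black cylindrical loupe, 38 mm across and 34 mm tall, standing on the deck of the light box near its +y end. Origin: centre of its base
- shaker: small blue glass shaker with a steel cap, 42 mm across and 88 mm tall, on the table between light box and carton. Origin: centre of its base

How it is judged:
By the outcome, as a careful person would: the job done as asked, in the order asked, and still so for the second after the job is handed in, with the robot touching nothing.
It also fails if it takes over 59 s, if anything falls off the work surface, if the arm or the gripper's body presses on something with over 40 N, if the wrist force passes 120 N, or if a joint passes its speed limit or range.

## Working session

There is one attempt and no reset: what is moved stays moved. The work goes in short steps, Python scripts to look and compute and a tool call to move; the robot and the scene stay as the last step left them, time stands still between calls to the robot, and variables do not carry over. Pictures are saved under pics/ and viewed, about 8 in all and at most 12, crops included, and the job is handed in when it is done.

Besides the shell and the picture viewer there is one more tool, called as name(argument=value, ...) on one line, values as JSON. play_rows: Moves the arm, as the interface text tells. Its arguments: {"type":"object","properties":{"commands":{"type":"array"}},"required":["commands"]}

```bash
ls; mkdir -p pics
python3 - <<'E'
from station import r, viewer, job, spotter
import cv2, numpy as np
s=r.sense(); print({k:np.round(v,3).tolist() for k,v in s.items()})
for n in ("scene","top"):
    c=viewer.capture(n); cv2.imwrite(f"pics/{n}0.png",c["image"][:,:,::-1])
    print(n,c["fx"],c["fy"],c["cx"],c["cy"],np.round(c["R"],4).tolist(),np.round(c["t"],4).tolist())
    for o in ("lightbox","tab","pin","glass","carton","bottle","stoppered0","loupe","shaker","shutter"):
        print(o,[(np.round(d["uv"],1).tolist(),round(d["score"],2)) for d in spotter.find_in(o,c)[:4]])
E
```

```text
pics
{'time_s': 0.0, 'joints': [84.259, 22.089, 0.378, -0.029, -68.411, -14.816], 'joint_velocities': [-0.015, 0.06, 0.138, 0.032, -0.023, -0.195], 'effort': [0.001, -39.066, 18.74, 4.22, 0.011, -0.0], 'tcp_pos': [0.219, 0.585, 0.24], 'ee_rot': [[-0.001, -0.351, -0.936], [-0.002, -0.936, 0.351], [-1.0, 0.002, -0.0]], 'wrist_force': [1.175, -0.53, -0.209], 'moment': [0.026, 0.004, -0.056], 'gripper_width': 1.001}
scene 412.9511618737339 412.9511618737339 322.21907202074993 204.95877173991013 [[0.848, 0.5299, 0.0109], [0.3546, -0.5519, -0.7548], [-0.394, 0.6439, -0.6559]] [-0.4918, -0.1216, 1.0598]
lightbox [([356.6, 174.7], 0.64), ([242.9, 217.8], 0.27)]
tab [([339.9, 145.6], 0.79)]
pin []
glass [([359.0, 173.3], 0.63)]
carton [([239.7, 285.8], 0.69), ([189.0, 255.2], 0.48)]
bottle [([221.4, 216.3], 0.79), ([241.0, 285.4], 0.31)]
stoppered0 [([243.6, 218.6], 0.77), ([187.9, 253.1], 0.65), ([337.7, 142.7], 0.62), ([172.5, 251.5], 0.57)]
loupe [([400.8, 133.8], 0.57)]
shaker [([307.0, 226.8], 0.66)]
shutter [([340.4, 146.3], 0.57)]
top 368.5271356310524 368.5271356310524 318.1494782550918 199.887272773354 [[-0.0182, -0.9998, -0.0062], [-0.972, 0.0191, -0.2342], [0.2343, 0.0018, -0.9722]] [0.0505, 0.5946, 0.8187]
lightbox [([241.7, 229.4], 0.96), ([238.6, 243.1], 0.67)]
tab [([246.6, 245.3], 0.6)]
pin []
glass [([243.6, 225.4], 0.87)]
carton [([431.1, 224.1], 0.65)]
bottle [([403.9, 237.5], 0.63)]
stoppered0 [([408.6, 205.9], 0.92), ([446.0, 245.3], 0.86)]
loupe [([184.1, 208.3], 0.68)]
shaker [([331.5, 221.8], 0.66), ([446.9, 243.2], 0.52)]
shutter [([247.1, 243.5], 0.73)]
```

Run:
```python
import cv2
a=cv2.imread("pics/scene0.png")[90:330,130:450]; cv2.imwrite("pics/s1.png",cv2.resize(a,(800,600),interpolation=cv2.INTER_CUBIC))
a=cv2.imread("pics/top0.png")[130:310,140:500];  cv2.imwrite("pics/t1.png",cv2.resize(a,(800,400),interpolation=cv2.INTER_CUBIC))
```

```text
(no output)
```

View pics/s1.png

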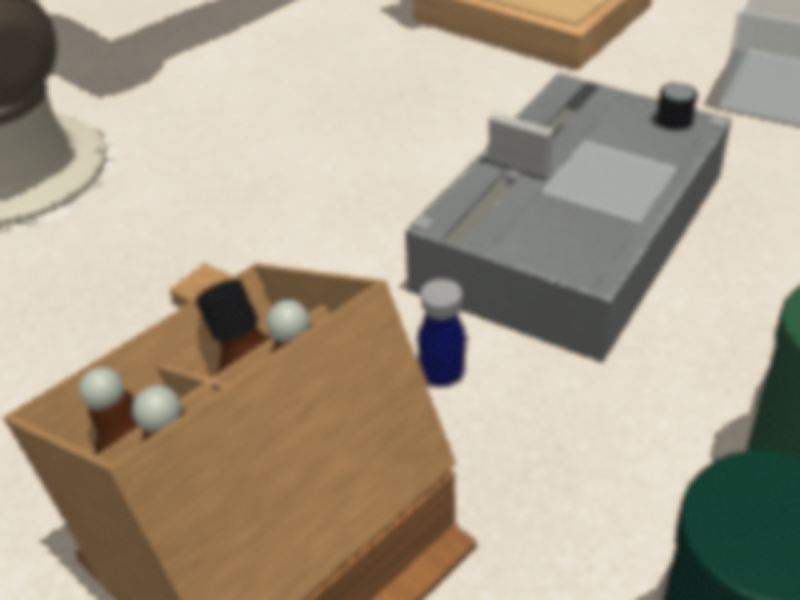

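View pics/t1.png

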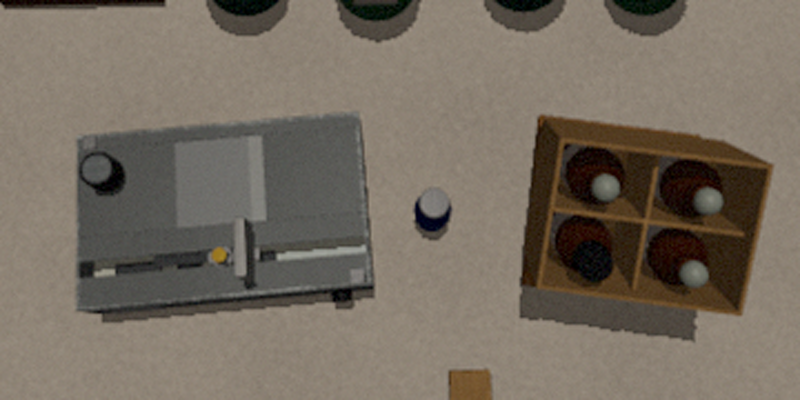

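The two views show the light box on the left (+y) with its tab and brass pin about mid-slot. The carton is on the right, with the black cap in the left cell nearer the robot. In the top crop the cap is at about (592,262) and the tab at (243,247). Next I fit the poses.

```bash
cat > h.py <<'E'
from station import r, viewer, job, spotter
import cv2, numpy as np
from scipy.optimize import least_squares
from scipy.spatial.transform import Rotation as Ro
def proj(c,X):
    p=np.atleast_2d(X)@np.array(c["R"]).T+c["t"]; return np.c_[c["fx"]*p[:,0]/p[:,2]+c["cx"],c["fy"]*p[:,1]/p[:,2]+c["cy"]]
def ray_z(c,uv,z):
    R=np.array(c["R"]);C=-R.T@c["t"];d=R.T@[(uv[0]-c["cx"])/c["fx"],(uv[1]-c["cy"])/c["fy"],1];return C+d*(z-C[2])/d[2]
def tri(obs):
    return least_squares(lambda X:np.concatenate([proj(c,X)[0]-u for c,u in obs]),[.5,0,.1])
def Rz(a): return Ro.from_euler('z',a).as_matrix()
def fitpose(obs,x0):  # obs: list (cam, localpts, uvs)
    f=lambda p:np.concatenate([(proj(c,L@Rz(p[2]).T+[p[0],p[1],0])-u).ravel() for c,L,u in obs])
    return least_squares(f,x0,loss='soft_l1')
E
python3 - <<'E'
from h import *
S=viewer.capture("scene");T=viewer.capture("top")
s=lambda a:np.array(a)*.4+[130,90]-.0
t=lambda a:np.array(a)*.45+[140,130]
deck=np.array([[.095,.155,.07],[.095,-.155,.07],[-.095,-.155,.07],[-.095,.155,.07]])
g=np.array([[.0775,.0475,.07],[.0775,-.0475,.07],[-.0175,-.0475,.07],[-.0175,.0475,.07]])
q=fitpose([(T,deck,t([(78,138),(358,113),(370,286),(80,308)])),(S,deck,s([(728,120),(605,298),(407,232),(560,75)])),
 (T,g,t([(176,143),(263,136),(265,220),(178,226)])),(S,g,s([(675,180),(640,218),(543,192),(592,143)]))],[.5,.2,0])
print("box",q.x.round(4),np.round(q.fun.reshape(-1,2),1).tolist())
bx=q.x;B=lambda P:(np.asarray(P)-[bx[0],bx[1],0])@Rz(bx[2])
print("glass",Rz(bx[2])@[.03,0,.07]+[bx[0],bx[1],0])
# tab
for nm,o in (("tab","tab"),("cap","bottle"),("shaker","shaker"),("loupe","loupe")):
    m={}
    for n,c in (("S",S),("T",T)):
        d=spotter.silhouettes(o,c)
        for e in d[:2]:
            ys,xs=np.nonzero(e["region"]);print(nm,n,round(e["score"],2),xs.min(),xs.max(),ys.min(),ys.max(),len(xs),np.round(e["uv"],1))
X=tri([(S,s((522,122))),(T,t((240,245)))]);print("tabtop",X.x,B(X.x),X.fun.round(1))
u=np.array([-np.sin(.42),0,np.cos(.42)]);e=np.array([np.cos(.42),0,np.sin(.42)]);O=np.array([.03,0,.042]);
rim=np.array([O+.14*u+a*.074*e+[0,b*.098,0] for a,b in((-1,1),(1,1),(1,-1),(-1,-1))])
q2=fitpose([(S,rim,s([(258,265),(385,282),(118,465),(10,415)]))],[.5,-.25,0]);print("carton",q2.x.round(4),q2.fun.reshape(-1,2).round(1).tolist())
q=q2.x;W=lambda P:np.asarray(P)@Rz(q[2]).T+[q[0],q[1],0]
print("rim in T crop",((proj(T,W(rim))-[140,130])/.45).round(0).tolist())
ct=O+(.004+.145)*u-.036*e+[0,.048,0];print("cap top pred",W(ct),"axis",W(u)-W([0,0,0]))
print("cap in crops",(proj(T,W(ct))-[140,130])/.45,(proj(S,W(ct))-[130,90])/.4)
C=tri([(S,s((226,312))),(T,t((592,262)))]);print("cap centre tri",C.x,C.fun.round(1), "pred", W(ct-.015*u))
print("shaker",ray_z(T,t((434,200)),.088),"loupe",ray_z(T,t((97,165)),.104),"block",ray_z(T,t((470,385)),.03))
E
```

```text
box [0.5423 0.2277 0.06  ] [[-0.3, -2.3], [0.6, -0.8], [0.7, -0.6], [-2.2, 0.2], [1.4, -0.5], [0.6, 1.6], [-2.6, -1.2], [-1.2, -1.5], [-0.2, -1.0], [-0.3, -0.9], [0.4, -0.1], [-0.5, 0.3], [0.5, -4.8], [-1.1, 1.8], [-1.9, -0.5], [-4.0, -1.2]]
glass [0.57221312 0.2294844  0.07      ]
tab S 0.83 325 353 135 163 552 [338.3 144.5]
tab T 0.72 175 308 180 269 10155 [242.3 226. ]
tab T 0.6 210 256 228 254 446 [250.5 246.9]
cap S 0.66 208 237 201 237 621 [224.3 216.3]
cap T 0.94 388 415 223 256 702 [402.8 237.5]
cap T 0.36 210 257 227 255 474 [244.6 242.7]
shaker S 0.57 296 317 202 245 761 [306.4 226.3]
shaker T 0.69 327 342 215 233 238 [330.1 225.5]
loupe S 0.68 393 409 123 141 273 [402.1 137.2]
loupe T 0.59 177 195 198 215 265 [183.9 206.1]
tabtop [0.49597069 0.19756373 0.12066004] [-0.04801907 -0.02729216  0.12066004] [-0.8  0.2 -0.5 -0.7]
carton [ 0.5264 -0.1994 -0.1492] [[0.4, -2.0], [2.5, -2.2], [-0.4, 0.9], [-1.2, 0.2]]
rim in T crop [[531.0, 286.0], [554.0, 135.0], [767.0, 161.0], [736.0, 313.0]]
cap top pred [ 0.47060199 -0.14249323  0.16337088] axis [-0.40323052  0.06061135  0.91308894]
cap in crops [[590.93185357 257.66803869]] [[226.15313938 288.40323893]]
cap centre tri [ 0.46936772 -0.14655359  0.14490545] [-0.5  0.  -0.5 -0.4] pred [ 0.47665045 -0.1434024   0.14967454]
shaker [5.42270809e-01 2.09421115e-05 8.80000000e-02] loupe [0.58321378 0.35126186 0.104     ] block [ 0.35223995 -0.0350507   0.03      ]
```

```bash
cat >> h.py <<'E'
bx=np.array([.5423,.2277,.06]); ct=np.array([.5264,-.1994,-.1492])
box=lambda P:Rz(bx[2])@P+[bx[0],bx[1],0]
def toolR(x,y):
    x=np.array(x,float);x/=np.linalg.norm(x);y=np.array(y,float);y-=x*(x@y);y/=np.linalg.norm(y);return np.c_[x,y,np.cross(x,y)]
def go(p,R,p0=None,R0=None):
    s=r.sense();p0=s["tcp_pos"] if p0 is None else p0;R0=np.array(s["ee_rot"] if R0 is None else R0)
    d=R0.T@(np.array(p)-p0);w=Ro.from_matrix(R0.T@R).as_rotvec()
    print("to",np.round(p,4),"mm",np.round(d*1e3,1),"t",np.round(d/.75,4),"deg",np.round(np.degrees(w),1),"a",np.round(w/np.pi,4))
Rpush=toolR([0,0,-1],-Rz(bx[2])[:,0])
E
python3 -c "
from h import *
go(box([-.05,-.062,.2]),Rpush)"
```

```text
to [0.4961 0.1628 0.2   ] mm [  41.6  298.3 -407.4] t [ 0.0554  0.3978 -0.5432] deg [66.  0.  0.] a [0.3667 0.     0.    ]
```

play_rows(commands=[{"fingers": 1,"tx": 0.05,"ty": 0.398,"tz": -0.543,"ax": 0.367,"ay": 0,"az": 0},{"fingers": 1,"tx": 0.05,"ty": 0.398,"tz": -0.543,"ax": 0.367,"ay": 0,"az": 0},{"fingers": 1,"tx": 0.05,"ty": 0.398,"tz": -0.543,"ax": 0.367,"ay": 0,"az": 0},{"fingers": 1,"tx": 0.05,"ty": 0.398,"tz": -0.543,"ax": 0.367,"ay": 0,"az": 0},{"fingers": 1,"tx": 0.05,"ty": 0.398,"tz": -0.543,"ax": 0.367,"ay": 0,"az": 0}])

```text
time_s: 2.02
tcp_pos: [0.3338, 0.4097, 0.2262]
ee_rot: [[0.0, -0.836, -0.549], [0.0, -0.549, 0.836], [-1.0, -0.0, 0.0]]
wrist_force: [1.2, 0.1, 0.1]
gripper_width: 0.705
```

```bash
python3 -c "
from h import *
print(r.sense()['joints'])
go(box([-.05,-.062,.18]),Rpush)"
```

```text
[ 6.84320143e+01  1.33457446e+01 -1.44365789e+01  8.21556773e-03
 -6.21884135e+01 -3.51096635e+01]
to [0.4961 0.1628 0.18  ] mm [ 4.610e+01  1.000e-01 -2.955e+02] t [ 6.150e-02  1.000e-04 -3.939e-01] deg [29.9  0.   0. ] a [1.66e-01 1.00e-04 1.00e-04]
```

play_rows(commands=[{"fingers": 1,"tx": 0.06,"ty": 0,"tz": -0.394,"ax": 0.166,"ay": 0,"az": 0},{"fingers": 1,"tx": 0.06,"ty": 0,"tz": -0.394,"ax": 0.166,"ay": 0,"az": 0},{"fingers": 1,"tx": 0.06,"ty": 0,"tz": -0.394,"ax": 0.166,"ay": 0,"az": 0},{"fingers": 1,"tx": 0.06,"ty": 0,"tz": -0.394,"ax": 0.166,"ay": 0,"az": 0},{"fingers": 1,"tx": 0.06,"ty": 0,"tz": -0.394,"ax": 0.166,"ay": 0,"az": 0}])

```text
time_s: 2.43
tcp_pos: [0.448, 0.2381, 0.1949]
ee_rot: [[0.001, -0.998, -0.061], [0.001, -0.061, 0.998], [-1.0, -0.001, 0.001]]
wrist_force: [0.8, 0.2, 0.3]
gripper_width: 0.327
```

```bash
python3 -c "
from h import *
go(box([-.05,-.062,.115]),Rpush)"
```

```text
to [0.4961 0.1628 0.115 ] mm [ 79.9 -43.3 -78.2] t [ 0.1066 -0.0577 -0.1042] deg [0.1 0.  0. ] a [0.0004 0.0002 0.0003]
```

play_rows(commands=[{"fingers": 1,"tx": 0,"ty": -0.058,"tz": -0.104,"ax": 0,"ay": 0,"az": 0},{"fingers": 1,"tx": 0,"ty": -0.058,"tz": -0.104,"ax": 0,"ay": 0,"az": 0},{"fingers": 1,"tx": 0,"ty": -0.058,"tz": -0.104,"ax": 0,"ay": 0,"az": 0},{"fingers": 1,"tx": 0.05,"ty": -0.058,"tz": -0.104,"ax": 0,"ay": 0,"az": 0},{"fingers": 1,"tx": 0.1,"ty": -0.058,"tz": -0.104,"ax": 0,"ay": 0,"az": 0}])

```text
time_s: 2.85
tcp_pos: [0.4981, 0.165, 0.1213]
ee_rot: [[0.007, -0.998, -0.063], [0.004, -0.063, 0.998], [-1.0, -0.007, 0.004]]
wrist_force: [0.0, 1.4, -1.5]
gripper_width: 0.017
```

Run:
```python
from h import *
go(box([-.05,-.062,.115]),Rpush)
c=viewer.capture("wrist");print(c["fx"],c["cx"],c["cy"],np.round(c["mount"],3).tolist())
a=c["image"][:,:,::-1];b=viewer.capture("scene")["image"][:,:,::-1]
cv2.imwrite("pics/w1.png",np.hstack([cv2.resize(a,(512,320)),cv2.resize(b[110:210,300:380],(256,320))]))
```

```text
to [0.4961 0.1628 0.115 ] mm [ 6.2  2.2 -2. ] t [ 0.0083  0.0029 -0.0027] deg [0.2 0.2 0.4] a [0.001  0.0013 0.0022]
309.70691628693146 320.31779138327175 204.09843932343085 [[-0.0, -0.261, 0.965, -0.145], [1.0, -0.002, 0.0, -0.001], [0.001, 0.965, 0.261, -0.071], [0.0, 0.0, 0.0, 1.0]]
```

View pics/w1.png

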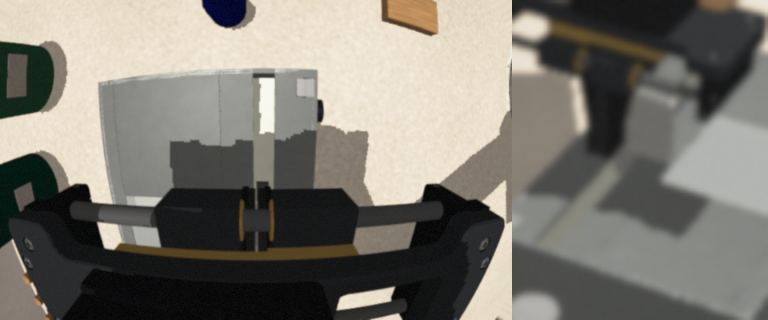

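Run:
```python
from h import *
c=viewer.capture("scene");f=lambda X:((proj(c,X)-[300,110])*3.2+[512,0]).round(0).tolist()
s=r.sense();print(s["tcp_pos"],s["wrist_force"],"tip",f(np.array(s["tcp_pos"])-[0,0,.019]))
print("tab -y face",[f(box([x,-.033,z])) for x,z in((-.08,.12),(-.02,.12),(-.02,.074),(-.08,.074))])
print("tab +y top",[f(box([x,-.021,.12])) for x in(-.08,-.02)])
im=c["image"][110:210,260:380,::-1];cv2.imwrite("pics/s2.png",cv2.resize(im,(768,640))[:600])
print([ (e["score"],e["uv"]) for e in spotter.find_in("tab",c)])
```

```text
[0.49440682 0.16377153 0.11793801] [0.6586691  0.91089313 1.64802331] tip [[605.0, 141.0]]
tab -y face [[[589.0, 85.0]], [[666.0, 108.0]], [[663.0, 164.0]], [[588.0, 140.0]]]
tab +y top [[[597.0, 77.0]], [[674.0, 100.0]]]
[(0.55, [344.1, 148.5])]
```

View pics/s2.png

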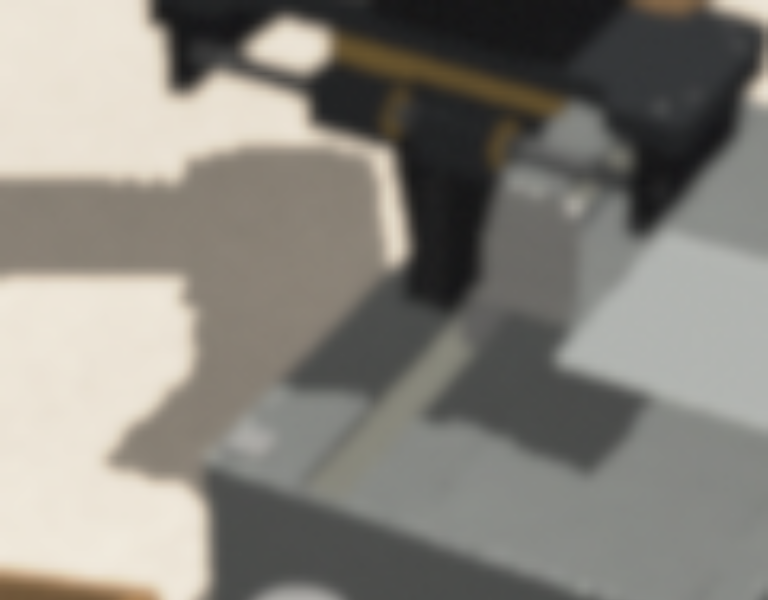

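Finger tips sit behind the tab on its −y side, as projected. Pushing in steps.

play_rows(commands=[{"fingers": 1,"tx": 0,"ty": 0,"tz": 0.006,"ax": 0,"ay": 0,"az": 0},{"fingers": 1,"tx": 0,"ty": 0,"tz": 0.013,"ax": 0,"ay": 0,"az": 0},{"fingers": 1,"tx": 0,"ty": 0,"tz": 0.013,"ax": 0,"ay": 0,"az": 0}])

```text
time_s: 3.3
tcp_pos: [0.4963, 0.1766, 0.1219]
ee_rot: [[0.004, -0.998, -0.067], [0.003, -0.067, 0.998], [-1.0, -0.004, 0.002]]
wrist_force: [0.1, -0.5, -0.1]
gripper_width: 0.005
```

play_rows(commands=[{"fingers": 1,"tx": 0,"ty": 0,"tz": 0.003,"ax": 0,"ay": 0,"az": 0},{"fingers": 1,"tx": 0,"ty": 0,"tz": 0.006,"ax": 0,"ay": 0,"az": 0},{"fingers": 1,"tx": 0,"ty": 0,"tz": 0.006,"ax": 0,"ay": 0,"az": 0}])

```text
time_s: 3.55
tcp_pos: [0.495, 0.1797, 0.1203]
ee_rot: [[0.001, -0.998, -0.066], [0.001, -0.066, 0.998], [-1.0, -0.001, 0.001]]
wrist_force: [-0.8, 0.5, -1.0]
gripper_width: -0.001
```

play_rows(commands=[{"fingers": 1,"tx": 0,"ty": 0,"tz": 0.002,"ax": 0,"ay": 0,"az": 0},{"fingers": 1,"tx": 0,"ty": 0,"tz": 0.004,"ax": 0,"ay": 0,"az": 0},{"fingers": 1,"tx": 0,"ty": 0,"tz": 0.004,"ax": 0,"ay": 0,"az": 0}])

```text
time_s: 3.8
tcp_pos: [0.4946, 0.1817, 0.1199]
ee_rot: [[-0.0, -0.998, -0.066], [-0.001, -0.066, 0.998], [-1.0, 0.0, -0.001]]
wrist_force: [0.3, -2.5, 2.5]
gripper_width: 0.002
```

play_rows(commands=[{"fingers": 1,"tx": 0,"ty": 0,"tz": 0.0015,"ax": 0,"ay": 0,"az": 0},{"fingers": 1,"tx": 0,"ty": 0,"tz": 0.003,"ax": 0,"ay": 0,"az": 0}])

```text
time_s: 3.97
tcp_pos: [0.4945, 0.1837, 0.1199]
ee_rot: [[-0.0, -0.998, -0.065], [-0.001, -0.065, 0.998], [-1.0, 0.0, -0.001]]
wrist_force: [0.7, -3.2, 1.4]
gripper_width: 0.007
```

play_rows(commands=[{"fingers": 1,"tx": 0,"ty": 0,"tz": 0.0015,"ax": 0,"ay": 0,"az": 0},{"fingers": 1,"tx": 0,"ty": 0,"tz": 0.003,"ax": 0,"ay": 0,"az": 0}])

```text
time_s: 4.13
tcp_pos: [0.4943, 0.1864, 0.1199]
ee_rot: [[-0.0, -0.998, -0.065], [-0.0, -0.065, 0.998], [-1.0, 0.0, -0.0]]
wrist_force: [-0.6, -4.0, 3.7]
gripper_width: 0.005
```

play_rows(commands=[{"fingers": 1,"tx": 0,"ty": 0,"tz": 0.0015,"ax": 0,"ay": 0,"az": 0},{"fingers": 1,"tx": 0,"ty": 0,"tz": 0.003,"ax": 0,"ay": 0,"az": 0}])

```text
time_s: 4.3
tcp_pos: [0.4941, 0.1888, 0.1198]
ee_rot: [[-0.0, -0.998, -0.065], [-0.0, -0.065, 0.998], [-1.0, 0.0, -0.0]]
wrist_force: [-0.0, -4.7, 3.6]
gripper_width: 0.005
```

play_rows(commands=[{"fingers": 1,"tx": 0,"ty": 0,"tz": 0.0015,"ax": 0,"ay": 0,"az": 0},{"fingers": 1,"tx": 0,"ty": 0,"tz": 0.003,"ax": 0,"ay": 0,"az": 0}])

```text
time_s: 4.47
tcp_pos: [0.494, 0.1912, 0.1197]
ee_rot: [[-0.0, -0.998, -0.065], [0.0, -0.065, 0.998], [-1.0, 0.0, 0.0]]
wrist_force: [0.1, -3.2, 2.3]
gripper_width: 0.003
```

play_rows(commands=[{"fingers": 1,"tx": 0,"ty": 0,"tz": 0.0015,"ax": 0,"ay": 0,"az": 0},{"fingers": 1,"tx": 0,"ty": 0,"tz": 0.0027,"ax": 0,"ay": 0,"az": 0}])

```text
time_s: 4.63
tcp_pos: [0.4939, 0.1936, 0.1195]
ee_rot: [[-0.0, -0.998, -0.065], [0.001, -0.065, 0.998], [-1.0, -0.0, 0.001]]
wrist_force: [-0.7, -2.4, 1.9]
gripper_width: 0.006
```

play_rows(commands=[{"fingers": 1,"tx": 0,"ty": 0,"tz": 0.0015,"ax": 0,"ay": 0,"az": 0},{"fingers": 1,"tx": 0,"ty": 0,"tz": 0.0027,"ax": 0,"ay": 0,"az": 0}])

```text
time_s: 4.8
tcp_pos: [0.4938, 0.1958, 0.1195]
ee_rot: [[0.0, -0.998, -0.065], [0.001, -0.065, 0.998], [-1.0, -0.0, 0.001]]
wrist_force: [0.8, -0.5, -0.4]
gripper_width: 0.006
```

play_rows(commands=[{"fingers": 1,"tx": 0,"ty": 0,"tz": 0.0008,"ax": 0,"ay": 0,"az": 0},{"fingers": 1,"tx": 0,"ty": 0,"tz": 0.0014,"ax": 0,"ay": 0,"az": 0}])

```text
time_s: 4.97
tcp_pos: [0.4939, 0.1968, 0.1196]
ee_rot: [[0.0, -0.998, -0.066], [0.001, -0.066, 0.998], [-1.0, -0.0, 0.001]]
wrist_force: [-0.2, 0.4, 0.2]
gripper_width: 0.009
```

play_rows(commands=[{"fingers": 1,"tx": 0,"ty": 0,"tz": 0.0008,"ax": 0,"ay": 0,"az": 0},{"fingers": 1,"tx": 0,"ty": 0,"tz": 0.0014,"ax": 0,"ay": 0,"az": 0}])

```text
time_s: 5.13
tcp_pos: [0.4937, 0.1975, 0.1197]
ee_rot: [[0.0, -0.998, -0.065], [0.0, -0.065, 0.998], [-1.0, -0.0, 0.0]]
wrist_force: [0.2, -0.5, 0.2]
gripper_width: 0.005
```

The force dropped to zero over three steps after steady sliding at 3–5 N, so the shutter has snapped in. Backing off and heading for the carton.

play_rows(commands=[{"fingers": 1,"tx": 0,"ty": 0,"tz": -0.02,"ax": 0,"ay": 0,"az": 0},{"fingers": 1,"tx": -0.02,"ty": 0,"tz": -0.05,"ax": 0,"ay": 0,"az": 0},{"fingers": 1,"tx": -0.07,"ty": 0.02,"tz": -0.1,"ax": 0,"ay": 0,"az": 0},{"fingers": 1,"tx": -0.12,"ty": 0.03,"tz": -0.15,"ax": 0,"ay": 0,"az": 0},{"fingers": 0.4,"tx": -0.17,"ty": 0.05,"tz": -0.2,"ax": 0,"ay": 0,"az": 0}])

```text
time_s: 5.55
tcp_pos: [0.473, 0.0703, 0.2216]
ee_rot: [[-0.001, -0.998, -0.066], [-0.001, -0.066, 0.998], [-1.0, 0.001, -0.001]]
wrist_force: [0.7, 0.7, -0.1]
gripper_width: 0.03
```

```bash
cat >> h.py <<'E'
u=Rz(ct[2])@[-np.sin(.42),0,np.cos(.42)]; Rg=toolR(-u,-Rz(ct[2])[:,1]); G=np.array([.4674,-.1463,.1495])
E
python3 - <<'E'
from h import *
go(G+.14*u,Rg); print(np.round(r.sense()["joints"],0))
for n,bb in(("scene",(110,200,300,420)),("top",(195,275,170,310))):
    c=viewer.capture(n); a=c["image"][bb[0]:bb[1],bb[2]:bb[3],::-1]; cv2.imwrite(f"pics/{n}3.png",cv2.resize(a,None,fx=5,fy=5,interpolation=cv2.INTER_CUBIC))
    # tab -y top edge at several y
    for y in(-.027,-.016,-.006): print(n,y,[((proj(c,box([x,y-.006,.12]))[0]-[bb[2],bb[0]])*5).round().tolist() for x in(-.08,-.02)])
E
```

```text
to [ 0.4109 -0.1378  0.2773] mm [ -55.5   75.6 -203.7] t [-0.0741  0.1008 -0.2716] deg [-76.4  20.2 -16.4] a [-0.4247  0.1125 -0.0909]
[ 28.   9. -21.   0. -60. -24.]
scene -0.027 [[120.0, 133.0], [241.0, 169.0]]
scene -0.016 [[132.0, 122.0], [252.0, 157.0]]
scene -0.006 [[142.0, 112.0], [262.0, 147.0]]
top -0.027 [[403.0, 294.0], [398.0, 160.0]]
top -0.016 [[378.0, 296.0], [374.0, 162.0]]
top -0.006 [[355.0, 298.0], [351.0, 163.0]]
```

View pics/top3.png

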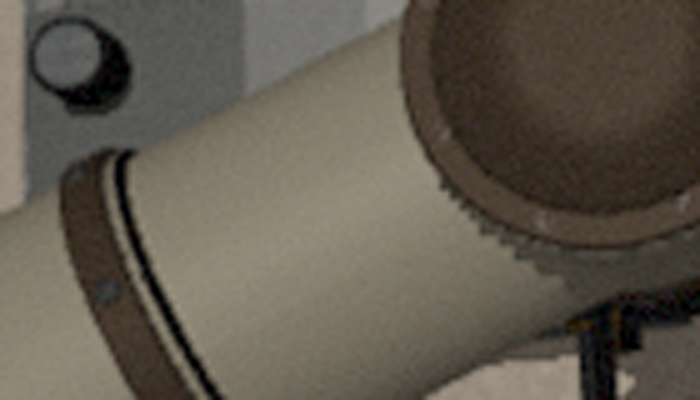

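play_rows(commands=[{"fingers": -0.25,"tx": -0.1,"ty": 0.1,"tz": -0.1,"ax": -0.425,"ay": 0.1125,"az": -0.091},{"fingers": -0.25,"tx": -0.1,"ty": 0.1,"tz": -0.1,"ax": -0.425,"ay": 0.1125,"az": -0.091},{"fingers": -0.25,"tx": -0.1,"ty": 0.1,"tz": -0.15,"ax": -0.425,"ay": 0.1125,"az": -0.091},{"fingers": -0.25,"tx": -0.09,"ty": 0.1,"tz": -0.2,"ax": -0.425,"ay": 0.1125,"az": -0.091},{"fingers": -0.25,"tx": -0.08,"ty": 0.1,"tz": -0.25,"ax": -0.425,"ay": 0.1125,"az": -0.091}])

```text
time_s: 6.07
tcp_pos: [0.4107, -0.0949, 0.2849]
ee_rot: [[0.172, -0.788, -0.592], [-0.097, -0.611, 0.785], [-0.98, -0.078, -0.182]]
wrist_force: [0.4, 0.8, -0.1]
gripper_width: 0.466
```

Run:
```python
from h import *
go(G+.14*u,Rg)
```

```text
to [ 0.4109 -0.1378  0.2773] mm [ 11.7  26.6 -32.4] t [ 0.0155  0.0354 -0.0433] deg [-43.   11.2  -8.9] a [-0.2388  0.0621 -0.0496]
```

play_rows(commands=[{"fingers": -0.25,"tx": 0.0155,"ty": 0.035,"tz": -0.043,"ax": -0.239,"ay": 0.062,"az": -0.05},{"fingers": -0.25,"tx": 0.0155,"ty": 0.035,"tz": -0.043,"ax": -0.239,"ay": 0.062,"az": -0.05},{"fingers": -0.25,"tx": 0.0155,"ty": 0.035,"tz": -0.043,"ax": -0.239,"ay": 0.062,"az": -0.05},{"fingers": -0.25,"tx": 0.0155,"ty": 0.035,"tz": -0.043,"ax": -0.239,"ay": 0.062,"az": -0.05},{"fingers": -0.25,"tx": 0.0155,"ty": 0.035,"tz": -0.043,"ax": -0.239,"ay": 0.062,"az": -0.05}])

```text
time_s: 6.48
tcp_pos: [0.4107, -0.1368, 0.2748]
ee_rot: [[0.348, -0.323, -0.88], [-0.087, -0.946, 0.313], [-0.933, -0.033, -0.358]]
wrist_force: [0.5, 0.3, -0.8]
gripper_width: 0.619
```

play_rows(commands=[{"fingers": -0.25,"tx": 0,"ty": 0,"tz": 0,"ax": -0.06,"ay": 0.0155,"az": -0.0125},{"fingers": -0.25,"tx": 0,"ty": 0,"tz": 0,"ax": -0.06,"ay": 0.0155,"az": -0.0125},{"fingers": -0.25,"tx": 0,"ty": 0,"tz": 0,"ax": -0.06,"ay": 0.0155,"az": -0.0125}])

```text
time_s: 6.73
tcp_pos: [0.4101, -0.1366, 0.2747]
ee_rot: [[0.4, -0.144, -0.905], [-0.059, -0.99, 0.131], [-0.915, 0.001, -0.404]]
wrist_force: [0.6, -0.5, -0.5]
gripper_width: 0.625
```

Run:
```python
from h import *
s=r.sense();c=viewer.capture("wrist");M=np.array(c["mount"])
R=np.array(s["ee_rot"]);p=np.array(s["tcp_pos"])
def wproj(X):
    q=M[:3,:3].T@(R.T@(X-p)-M[:3,3]);th=np.arctan2(np.hypot(q[0],q[1]),q[2]);k=c["fx"]*th/np.hypot(q[0],q[1]);return np.array([c["cx"]+k*q[0],c["cy"]+k*q[1]])
go(G,Rg)
print("pred cap top",wproj(G+.01*u),"cap centre",wproj(G-.005*u),"TCP+14cm",wproj(p+.13*R[:,0]))
im=c["image"][:,:,::-1].copy()
for nm in("bottle","stoppered0"):
  for e in spotter.silhouettes(nm,c)[:3]:
    ys,xs=np.nonzero(e["region"]);print(nm,round(e["score"],2),xs.min(),xs.max(),ys.min(),ys.max(),np.round(e["uv"],1))
cv2.circle(im,tuple(int(v) for v in wproj(G+.01*u)),2,(0,255,0),-1)
cv2.imwrite("pics/w2.png",cv2.resize(im,(800,500)))
t=viewer.capture("top"); cv2.imwrite("pics/t3.png",cv2.resize(t["image"][195:275,170:310,::-1],None,fx=5,fy=5,interpolation=cv2.INTER_CUBIC))
```

```text
to [ 0.4674 -0.1463  0.1495] mm [138.1   1.3  -1.9] t [ 0.1842  0.0017 -0.0025] deg [0.2 0.2 0. ] a [0.0009 0.0012 0.0001]
pred cap top [321.62532064 200.43529042] cap centre [321.57307575 196.45121702] TCP+14cm [320.2920282  202.53051333]
bottle 0.65 298 347 152 216 [323.  183.7]
stoppered0 0.88 375 439 96 147 [406.3 122.2]
stoppered0 0.75 297 350 93 145 [321.4 115.8]
stoppered0 0.57 21 179 111 263 [103.7 187.1]
```

View pics/w2.png

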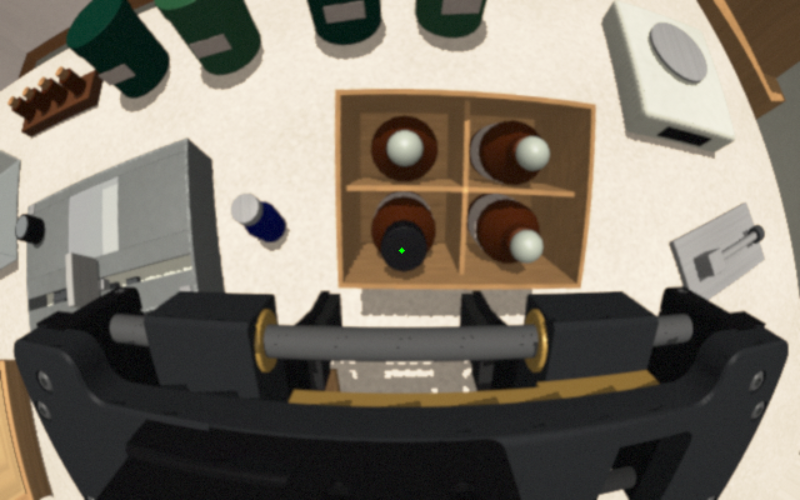

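View pics/t3.png

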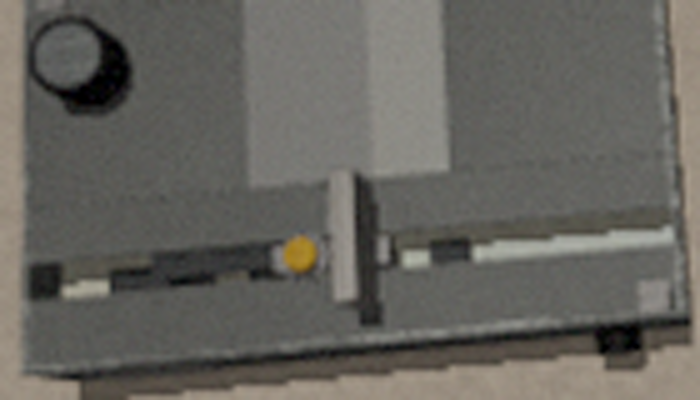

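Shutter: tab now at about −7 mm (edge at x≈357 in the crop), about 20 mm on, inside the stop's window. In the wrist picture the black cap is at about (405,247), 2 mm right of where I predicted it. Descending along the bottle axis.

play_rows(commands=[{"fingers": -0.25,"tx": 0.05,"ty": 0.004,"tz": -0.0025,"ax": 0,"ay": 0,"az": 0},{"fingers": -0.25,"tx": 0.1,"ty": 0.004,"tz": -0.0025,"ax": 0,"ay": 0,"az": 0},{"fingers": -0.25,"tx": 0.14,"ty": 0.004,"tz": -0.0025,"ax": 0,"ay": 0,"az": 0},{"fingers": -0.25,"tx": 0.165,"ty": 0.004,"tz": -0.0025,"ax": 0,"ay": 0,"az": 0},{"fingers": -0.25,"tx": 0.184,"ty": 0.004,"tz": -0.0025,"ax": 0,"ay": 0,"az": 0}])

```text
time_s: 7.35
tcp_pos: [0.4683, -0.1474, 0.1476]
ee_rot: [[0.397, -0.144, -0.906], [-0.059, -0.99, 0.132], [-0.916, 0.001, -0.402]]
wrist_force: [-0.6, -0.4, -0.2]
gripper_width: 0.625
```

play_rows(commands=[{"fingers": 0.1,"tx": 0,"ty": 0,"tz": 0,"ax": 0,"ay": 0,"az": 0},{"fingers": 1,"tx": 0,"ty": 0,"tz": 0,"ax": 0,"ay": 0,"az": 0},{"fingers": 1,"tx": 0,"ty": 0,"tz": 0,"ax": 0,"ay": 0,"az": 0},{"fingers": 1,"tx": 0,"ty": 0,"tz": 0,"ax": 0,"ay": 0,"az": 0},{"fingers": 1,"tx": 0,"ty": 0,"tz": 0,"ax": 0,"ay": 0,"az": 0}])

```text
time_s: 7.77
tcp_pos: [0.4686, -0.1474, 0.1516]
ee_rot: [[0.403, -0.144, -0.904], [-0.059, -0.99, 0.131], [-0.913, 0.001, -0.408]]
wrist_force: [0.3, -0.7, -0.6]
gripper_width: 0.383
```

Run:
```python
from h import *
go(G,Rg);s=r.sense();print(s["wrist_force"],s["gripper_width"])
```

```text
to [ 0.4674 -0.1463  0.1495] mm [ 1.3 -1.   2.1] t [ 0.0018 -0.0013  0.0028] deg [ 0.3 -0.   0.1] a [ 0.0016 -0.      0.0004]
[ 0.2575297  -0.74365056 -0.55844729] 0.38265587792764916
```

play_rows(commands=[{"fingers": 1,"tx": 0,"ty": 0,"tz": 0,"ax": 0,"ay": 0,"az": 0},{"fingers": 1,"tx": -0.01,"ty": 0,"tz": 0,"ax": 0,"ay": 0,"az": 0},{"fingers": 1,"tx": -0.02,"ty": 0,"tz": 0,"ax": 0,"ay": 0,"az": 0},{"fingers": 1,"tx": -0.03,"ty": 0,"tz": 0,"ax": 0,"ay": 0,"az": 0},{"fingers": 1,"tx": -0.04,"ty": 0,"tz": 0,"ax": 0,"ay": 0,"az": 0}])

```text
time_s: 8.18
tcp_pos: [0.4563, -0.1455, 0.1784]
ee_rot: [[0.402, -0.144, -0.904], [-0.059, -0.99, 0.131], [-0.914, 0.001, -0.407]]
wrist_force: [2.7, 1.2, -3.1]
gripper_width: 0.38
```

play_rows(commands=[{"fingers": 1,"tx": -0.03,"ty": 0,"tz": 0,"ax": 0,"ay": 0,"az": 0},{"fingers": 1,"tx": -0.06,"ty": 0,"tz": 0,"ax": 0,"ay": 0,"az": 0},{"fingers": 1,"tx": -0.1,"ty": 0,"tz": 0,"ax": 0,"ay": 0,"az": 0},{"fingers": 1,"tx": -0.15,"ty": 0,"tz": 0,"ax": 0,"ay": 0,"az": 0},{"fingers": 1,"tx": -0.19,"ty": 0,"tz": 0,"ax": 0,"ay": 0,"az": 0}])

```text
time_s: 8.6
tcp_pos: [0.3972, -0.1372, 0.3094]
ee_rot: [[0.401, -0.144, -0.905], [-0.059, -0.99, 0.131], [-0.914, 0.0, -0.405]]
wrist_force: [1.4, 0.0, -2.7]
gripper_width: 0.385
```

Run:
```python
from h import *
s=r.sense();print(s["tcp_pos"],s["wrist_force"],s["gripper_width"],np.round(s["joints"],0))
c=viewer.capture("scene");cv2.imwrite("pics/s4.png",cv2.resize(c["image"][60:360,80:480,::-1],(800,600)))
```

```text
[ 0.39715966 -0.13716189  0.30943788] [ 1.44650363  0.03026707 -2.74024561] 0.3851120298039147 [  8. -14. -36.   9. -45.  69.]
```

View pics/s4.png

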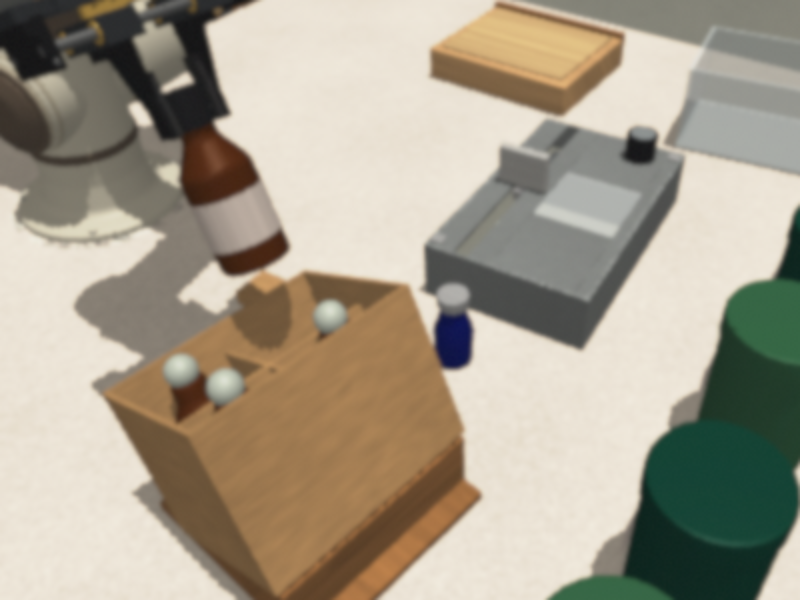

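Bottle is out and held; the three stoppered ones are still in the carton, and box and shaker are untouched.

```bash
cat >> h.py <<'E'
Rp=toolR([0,0,-1],-Rz(ct[2])[:,1]); Gl=np.array([.5722,.2295,.07])
E
python3 -c "
from h import *
go(Gl+[0,0,.26],Rp)"
```

```text
to [0.5722 0.2295 0.33  ] mm [  36.8 -388.  -114.7] t [ 0.0491 -0.5173 -0.153 ] deg [  0.3 -24.5   0.1] a [ 0.0018 -0.1363  0.0005]
```

play_rows(commands=[{"fingers": 1,"tx": 0,"ty": -0.03,"tz": -0.01,"ax": 0,"ay": -0.02,"az": 0},{"fingers": 1,"tx": 0,"ty": -0.07,"tz": -0.02,"ax": 0,"ay": -0.04,"az": 0},{"fingers": 1,"tx": 0.01,"ty": -0.115,"tz": -0.035,"ax": 0,"ay": -0.06,"az": 0},{"fingers": 1,"tx": 0.015,"ty": -0.16,"tz": -0.05,"ax": 0,"ay": -0.08,"az": 0},{"fingers": 1,"tx": 0.02,"ty": -0.2,"tz": -0.06,"ax": 0,"ay": -0.1,"az": 0}])

```text
time_s: 9.07
tcp_pos: [0.4672, 0.0063, 0.3119]
ee_rot: [[0.098, -0.143, -0.985], [-0.015, -0.99, 0.142], [-0.995, 0.001, -0.1]]
wrist_force: [1.0, -0.6, -2.1]
gripper_width: 0.383
```

```bash
python3 -c "
from h import *
go(Gl+[0,0,.26],Rp)"
```

```text
to [0.5722 0.2295 0.33  ] mm [ -10.9 -235.9  -73.5] t [-0.0146 -0.3145 -0.098 ] deg [ 0.3 -5.7 -0. ] a [ 0.0018 -0.0318 -0.0001]
```

play_rows(commands=[{"fingers": 1,"tx": 0,"ty": -0.045,"tz": -0.015,"ax": 0,"ay": -0.01,"az": 0},{"fingers": 1,"tx": 0,"ty": -0.09,"tz": -0.03,"ax": 0,"ay": -0.02,"az": 0},{"fingers": 1,"tx": 0,"ty": -0.135,"tz": -0.045,"ax": 0,"ay": -0.032,"az": 0},{"fingers": 1,"tx": 0,"ty": -0.18,"tz": -0.06,"ax": 0,"ay": -0.032,"az": 0},{"fingers": 1,"tx": 0,"ty": -0.225,"tz": -0.07,"ax": 0,"ay": -0.032,"az": 0}])

```text
time_s: 9.48
tcp_pos: [0.5438, 0.1656, 0.316]
ee_rot: [[0.0, -0.144, -0.99], [-0.002, -0.99, 0.144], [-1.0, 0.002, -0.001]]
wrist_force: [1.0, 0.3, -3.3]
gripper_width: 0.379
```

```bash
python3 -c "
from h import *
go(Gl+[0,0,.2],Rp)"
```

```text
to [0.5722 0.2295 0.27  ] mm [ 45.9 -67.4 -18.8] t [ 0.0612 -0.0899 -0.0251] deg [ 0.2 -0.  -0.1] a [ 0.0014 -0.0002 -0.0005]
```

play_rows(commands=[{"fingers": 1,"tx": 0.005,"ty": -0.04,"tz": -0.01,"ax": 0,"ay": 0,"az": 0},{"fingers": 1,"tx": 0.02,"ty": -0.07,"tz": -0.02,"ax": 0,"ay": 0,"az": 0},{"fingers": 1,"tx": 0.04,"ty": -0.09,"tz": -0.025,"ax": 0,"ay": 0,"az": 0},{"fingers": 1,"tx": 0.06,"ty": -0.09,"tz": -0.025,"ax": 0,"ay": 0,"az": 0},{"fingers": 1,"tx": 0.06,"ty": -0.09,"tz": -0.025,"ax": 0,"ay": 0,"az": 0}])

```text
time_s: 9.9
tcp_pos: [0.5692, 0.2281, 0.2668]
ee_rot: [[-0.007, -0.143, -0.99], [-0.005, -0.99, 0.143], [-1.0, 0.006, 0.007]]
wrist_force: [-1.6, 0.2, -3.6]
gripper_width: 0.381
```

Run:
```python
from h import *
s=r.sense();p=np.array(s["tcp_pos"]);print(p,s["wrist_force"])
go(Gl+[0,0,.145],Rp)
c=viewer.capture("scene");a=c["image"][60:210,280:480,::-1].copy()
e=[(x["score"],x["uv"]) for x in spotter.find_in("bottle",c)];print(e)
f=lambda X:tuple(int(v) for v in ((proj(c,X)[0]-[280,60])*4))
a=cv2.resize(a,None,fx=4,fy=4,interpolation=cv2.INTER_CUBIC)
th=np.linspace(0,2*np.pi,40)
for h,rad in((.135,.029),(.02,.017)):
  for t in th: cv2.circle(a,f(p+[rad*np.cos(t),rad*np.sin(t),-h]),1,(0,255,0),-1)
g=[box([.03+x,y,.07]) for x,y in((-.0475,-.0475),(-.0475,.0475),(.0475,.0475),(.0475,-.0475))]
cv2.polylines(a,[np.array([f(x) for x in g])],True,(0,0,255),1)
cv2.imwrite("pics/s5.png",a[:600])
```

```text
[0.56915361 0.228066   0.26681071] [-1.62883362  0.15492295 -3.55840684]
to [0.5722 0.2295 0.215 ] mm [51.8 -2.2 -3.2] t [ 0.069  -0.0029 -0.0042] deg [ 0.3  0.4 -0.4] a [ 0.0017  0.0021 -0.002 ]
[(0.93, [376.2, 110.9])]
```

View pics/s5.png

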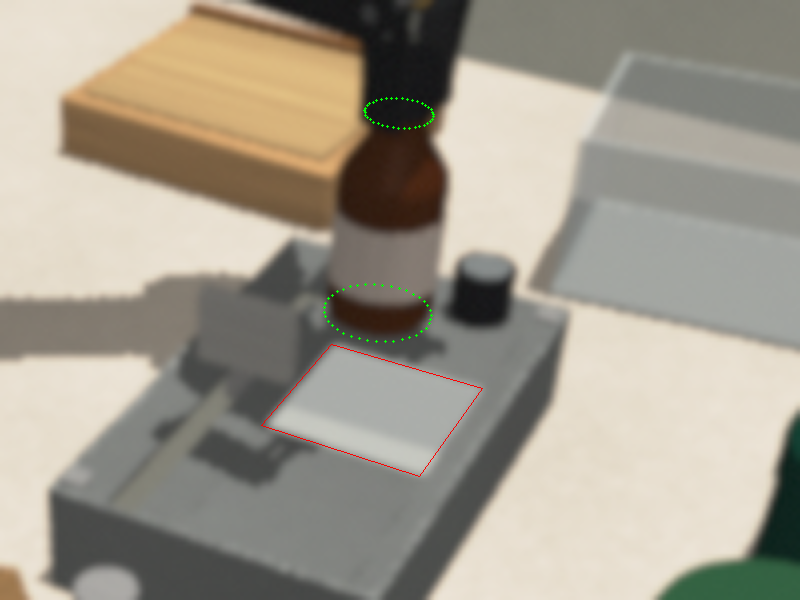

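Bottle hangs upright; its base ring (about (379,315)) and the pane outline match the projections. Lowering.

play_rows(commands=[{"fingers": 1,"tx": 0.02,"ty": 0,"tz": 0,"ax": 0,"ay": 0,"az": 0},{"fingers": 1,"tx": 0.04,"ty": 0,"tz": 0,"ax": 0,"ay": 0,"az": 0},{"fingers": 1,"tx": 0.055,"ty": 0,"tz": 0,"ax": 0,"ay": 0,"az": 0},{"fingers": 1,"tx": 0.065,"ty": 0,"tz": 0,"ax": 0,"ay": 0,"az": 0},{"fingers": 1,"tx": 0.065,"ty": 0,"tz": 0,"ax": 0,"ay": 0,"az": 0}])

```text
time_s: 10.42
tcp_pos: [0.5709, 0.227, 0.2223]
ee_rot: [[-0.0, -0.144, -0.99], [-0.003, -0.99, 0.144], [-1.0, 0.003, -0.0]]
wrist_force: [-0.5, 0.2, -2.4]
gripper_width: 0.384
```

play_rows(commands=[{"fingers": 1,"tx": 0,"ty": 0,"tz": 0,"ax": 0,"ay": 0,"az": 0},{"fingers": 1,"tx": 0,"ty": 0,"tz": 0,"ax": 0,"ay": 0,"az": 0}])

```text
time_s: 10.58
tcp_pos: [0.5722, 0.2279, 0.2247]
ee_rot: [[0.004, -0.144, -0.99], [-0.001, -0.99, 0.144], [-1.0, 0.0, -0.004]]
wrist_force: [-0.5, -0.5, -1.6]
gripper_width: 0.379
```

```bash
python3 -c "
from h import *
go(Gl+[0,0,.134],Rp)"
```

```text
to [0.5722 0.2295 0.204 ] mm [20.7 -1.6  0.4] t [ 0.0276 -0.0022  0.0005] deg [ 0.3 -0.3 -0. ] a [ 0.0016 -0.0014 -0.0001]
```

play_rows(commands=[{"fingers": 1,"tx": 0.006,"ty": -0.002,"tz": 0,"ax": 0,"ay": 0,"az": 0},{"fingers": 1,"tx": 0.012,"ty": -0.002,"tz": 0,"ax": 0,"ay": 0,"az": 0},{"fingers": 1,"tx": 0.016,"ty": -0.002,"tz": 0,"ax": 0,"ay": 0,"az": 0},{"fingers": 1,"tx": 0.016,"ty": -0.002,"tz": 0,"ax": 0,"ay": 0,"az": 0}])

```text
time_s: 10.92
tcp_pos: [0.5713, 0.229, 0.2104]
ee_rot: [[0.0, -0.144, -0.99], [-0.003, -0.99, 0.144], [-1.0, 0.003, -0.001]]
wrist_force: [0.3, -1.0, -3.1]
gripper_width: 0.384
```

play_rows(commands=[{"fingers": 1,"tx": 0.002,"ty": 0,"tz": 0,"ax": 0,"ay": 0,"az": 0},{"fingers": 1,"tx": 0.003,"ty": 0,"tz": 0,"ax": 0,"ay": 0,"az": 0},{"fingers": 1,"tx": 0.003,"ty": 0,"tz": 0,"ax": 0,"ay": 0,"az": 0}])

```text
time_s: 11.17
tcp_pos: [0.5718, 0.2292, 0.2091]
ee_rot: [[0.002, -0.144, -0.99], [-0.002, -0.99, 0.144], [-1.0, 0.002, -0.002]]
wrist_force: [-0.6, 0.4, -2.4]
gripper_width: 0.383
```

play_rows(commands=[{"fingers": 1,"tx": 0.001,"ty": 0,"tz": 0,"ax": 0,"ay": 0,"az": 0},{"fingers": 1,"tx": 0.002,"ty": 0,"tz": 0,"ax": 0,"ay": 0,"az": 0},{"fingers": 1,"tx": 0.002,"ty": 0,"tz": 0,"ax": 0,"ay": 0,"az": 0}])

```text
time_s: 11.42
tcp_pos: [0.5718, 0.2292, 0.2076]
ee_rot: [[0.002, -0.144, -0.99], [-0.002, -0.99, 0.144], [-1.0, 0.001, -0.002]]
wrist_force: [-0.7, 0.3, -2.9]
gripper_width: 0.383
```

play_rows(commands=[{"fingers": 1,"tx": 0.001,"ty": 0,"tz": 0,"ax": 0,"ay": 0,"az": 0},{"fingers": 1,"tx": 0.002,"ty": 0,"tz": 0,"ax": 0,"ay": 0,"az": 0},{"fingers": 1,"tx": 0.002,"ty": 0,"tz": 0,"ax": 0,"ay": 0,"az": 0}])

```text
time_s: 11.67
tcp_pos: [0.5717, 0.2292, 0.2061]
ee_rot: [[0.002, -0.144, -0.99], [-0.002, -0.99, 0.144], [-1.0, 0.002, -0.002]]
wrist_force: [-0.3, -0.8, -2.5]
gripper_width: 0.382
```

play_rows(commands=[{"fingers": 1,"tx": 0.001,"ty": 0,"tz": 0,"ax": 0,"ay": 0,"az": 0},{"fingers": 1,"tx": 0.002,"ty": 0,"tz": 0,"ax": 0,"ay": 0,"az": 0},{"fingers": 1,"tx": 0.002,"ty": 0,"tz": 0,"ax": 0,"ay": 0,"az": 0}])

```text
time_s: 11.92
tcp_pos: [0.5717, 0.2292, 0.2045]
ee_rot: [[0.002, -0.144, -0.99], [-0.002, -0.99, 0.144], [-1.0, 0.002, -0.002]]
wrist_force: [-0.2, 0.5, -2.8]
gripper_width: 0.381
```

play_rows(commands=[{"fingers": 1,"tx": 0.001,"ty": 0,"tz": 0,"ax": 0,"ay": 0,"az": 0},{"fingers": 1,"tx": 0.002,"ty": 0,"tz": 0,"ax": 0,"ay": 0,"az": 0},{"fingers": 1,"tx": 0.002,"ty": 0,"tz": 0,"ax": 0,"ay": 0,"az": 0}])

```text
time_s: 12.17
tcp_pos: [0.5721, 0.2292, 0.2036]
ee_rot: [[0.003, -0.144, -0.99], [-0.002, -0.99, 0.144], [-1.0, 0.001, -0.003]]
wrist_force: [0.0, -0.5, -1.4]
gripper_width: 0.382
```

play_rows(commands=[{"fingers": 1,"tx": 0.001,"ty": 0,"tz": 0,"ax": 0,"ay": 0,"az": 0},{"fingers": 1,"tx": 0.001,"ty": 0,"tz": 0,"ax": 0,"ay": 0,"az": 0}])

```text
time_s: 12.33
tcp_pos: [0.5724, 0.2291, 0.2035]
ee_rot: [[0.004, -0.144, -0.99], [-0.001, -0.99, 0.144], [-1.0, 0.001, -0.004]]
wrist_force: [0.2, -2.0, 1.8]
gripper_width: 0.384
```

Contact felt. Releasing gently.

play_rows(commands=[{"fingers": 0.15,"tx": 0,"ty": 0,"tz": 0,"ax": 0,"ay": 0,"az": 0},{"fingers": 0.05,"tx": 0,"ty": 0,"tz": 0,"ax": 0,"ay": 0,"az": 0},{"fingers": -0.1,"tx": 0,"ty": 0,"tz": 0,"ax": 0,"ay": 0,"az": 0},{"fingers": -0.3,"tx": 0,"ty": 0,"tz": 0,"ax": 0,"ay": 0,"az": 0},{"fingers": -0.5,"tx": 0,"ty": 0,"tz": 0,"ax": 0,"ay": 0,"az": 0}])

```text
time_s: 12.75
tcp_pos: [0.5718, 0.2292, 0.2024]
ee_rot: [[0.002, -0.144, -0.99], [-0.002, -0.99, 0.144], [-1.0, 0.001, -0.002]]
wrist_force: [1.1, -0.0, 0.8]
gripper_width: 0.618
```

play_rows(commands=[{"fingers": -0.6,"tx": 0,"ty": 0,"tz": 0,"ax": 0,"ay": 0,"az": 0},{"fingers": -0.6,"tx": -0.02,"ty": 0,"tz": 0,"ax": 0,"ay": 0,"az": 0},{"fingers": -0.6,"tx": -0.05,"ty": 0,"tz": 0,"ax": 0,"ay": 0,"az": 0},{"fingers": -0.6,"tx": -0.1,"ty": 0,"tz": 0,"ax": 0,"ay": 0,"az": 0},{"fingers": -0.6,"tx": -0.15,"ty": 0,"tz": 0,"ax": 0,"ay": 0,"az": 0}])

```text
time_s: 13.17
tcp_pos: [0.571, 0.229, 0.3151]
ee_rot: [[-0.0, -0.144, -0.99], [-0.004, -0.99, 0.144], [-1.0, 0.004, -0.0]]
wrist_force: [1.0, 0.9, 1.2]
gripper_width: 0.797
```

play_rows(commands=[{"fingers": -0.6,"tx": -0.03,"ty": 0,"tz": 0.05,"ax": 0,"ay": 0,"az": 0},{"fingers": -0.6,"tx": -0.03,"ty": 0.05,"tz": 0.1,"ax": 0,"ay": 0,"az": 0},{"fingers": -0.6,"tx": -0.03,"ty": 0.1,"tz": 0.15,"ax": 0,"ay": 0,"az": 0},{"fingers": -0.6,"tx": -0.03,"ty": 0.15,"tz": 0.2,"ax": 0,"ay": 0,"az": 0},{"fingers": -0.6,"tx": -0.03,"ty": 0.2,"tz": 0.23,"ax": 0,"ay": 0,"az": 0}])

```text
time_s: 13.58
tcp_pos: [0.4037, 0.1307, 0.3371]
ee_rot: [[0.002, -0.143, -0.99], [-0.001, -0.99, 0.143], [-1.0, 0.001, -0.002]]
wrist_force: [0.1, -0.6, 1.2]
gripper_width: 0.8
```

play_rows(commands=[{"fingers": -0.6,"tx": 0,"ty": 0.05,"tz": 0,"ax": 0,"ay": 0,"az": 0},{"fingers": -0.6,"tx": 0,"ty": 0.1,"tz": 0,"ax": 0,"ay": 0,"az": 0},{"fingers": -0.6,"tx": 0,"ty": 0.15,"tz": 0,"ax": 0,"ay": 0,"az": 0},{"fingers": -0.6,"tx": 0,"ty": 0.2,"tz": 0,"ax": 0,"ay": 0,"az": 0},{"fingers": -0.6,"tx": 0,"ty": 0.2,"tz": 0,"ax": 0,"ay": 0,"az": 0}])

```text
time_s: 14.0
tcp_pos: [0.3822, -0.0212, 0.338]
ee_rot: [[0.003, -0.15, -0.989], [-0.002, -0.989, 0.15], [-1.0, 0.002, -0.003]]
wrist_force: [0.9, 1.1, -0.4]
gripper_width: 0.804
```

Run:
```python
from h import *
S=viewer.capture("scene");T=viewer.capture("top")
a=cv2.resize(S["image"][80:230,280:440,::-1],(400,375));b=cv2.resize(T["image"][170:290,160:300,::-1],(400,343));b=np.vstack([b,np.zeros((32,400,3),np.uint8)])
cv2.imwrite("pics/f.png",np.hstack([a,b]))
print("glass T crop",[((proj(T,box([.03+x,y,.07]))[0]-[160,170])*400/140+[400,0]).round().tolist() for x,y in((-.0475,-.0475),(-.0475,.0475),(.0475,.0475),(.0475,-.0475))])
print("base c / cap top if centred T",[((proj(T,Gl+[0,0,z])[0]-[160,170])*400/140+[400,0]).round().tolist() for z in(0,.145)],"S",[((proj(S,Gl+[0,0,z])[0]-[280,80])*2.5).round().tolist() for z in(0,.145)])
print("tab -y top edge y=-.006 in T",[((proj(T,box([x,-.012,.12]))[0]-[160,170])*400/140+[400,0]).round().tolist() for x in(-.08,-.02)])
```

```text
glass T crop [[685.0, 168.0], [570.0, 177.0], [569.0, 67.0], [680.0, 58.0]]
base c / cap top if centred T [[626.0, 117.0], [582.0, 75.0]] S [[233.0, 204.0], [250.0, 58.0]]
tab -y top edge y=-.006 in T [[632.0, 242.0], [629.0, 165.0]]
```

View pics/f.png

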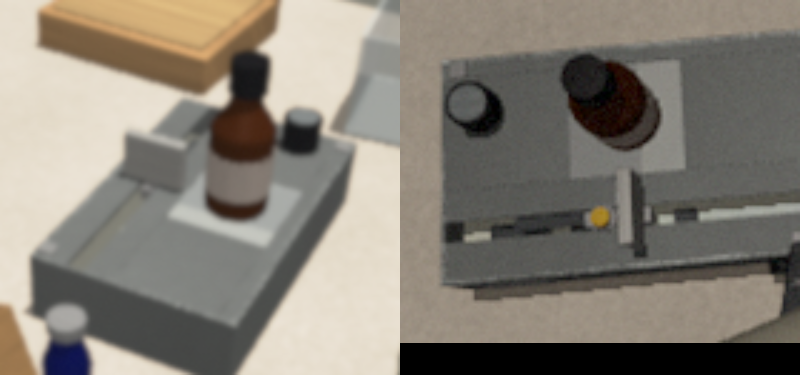

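```bash
python3 -c "
from station import job
print(job.finish_job())"
```

```text
the job is handed in; nothing more can be done
None
```

The job is handed in: the shutter is in its half-open stop, and the black-capped bottle is standing upright on the glass pane. It took about 14 s of robot time.

- **Shutter:** I pushed the tab in steps of about 1 to 2 mm against 3–5 N of friction. The force then dropped to zero and stayed there over three readings while the finger moved on about 2 mm, so the shutter had snapped ahead of it. The camera puts the tab at about −7 mm on the box's y. It moved about 20 mm, 4 mm or so further than the finger, which fits the click. I did not see the pin drop, because the networks never found it in a picture.
- **Bottle:** I gripped it by the cap, lifted it out along the carton's lean, turned it upright and lowered it until I felt light contact of a few newtons. The last pictures show it upright, with the cap within about 2 mm of where a centred bottle would put it.
- **Everything else:** In the last pictures the loupe and the shaker look untouched. The three stoppered bottles were still in their cells when I last saw the carton, just after the lift. The arm had backed well clear before I handed in.

No check failed; readings scattered by 1–2 mm and about 1 N.

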